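Shut the meat-pressing box and start its lid screw

ROBOT

A 7-joint arm with a two-finger parallel gripper is mounted at the origin on the work surface. World frame = base frame: x ahead of the robot, y to its left, z up, the work surface at z = 0. Lengths are in m, angles in rad, forces in N, time in s.
With the tool pointing down it reaches from about 0.35 to 0.9 m from the base axis. Payload 8.1 kg.
Tool frame: the origin (TCP) lies on the centre line of the jaws, within the pads' length; the fingertips stand 22 mm ahead of it and the grasp point (between the pads) lies 3 mm ahead of it; z points along the fingers, x is the direction in which the jaws open and shut, and the axes are right-handed (so a half turn about z gives the same grasp; the last joint's range is limited). The gripper opens to 85 mm and grips with 20 to 120 N. Pads are 22 mm wide; open, the fingers measure 114 mm over their backs; the gripper's body (76 mm by 85 mm) begins 54 mm behind the grasp point. The pads swing forward as they close: fully open they stand 13 mm farther back than shut.
Start: joints at [-1.339, 0.434, 0.025, 1.573, -0.012, 1.134, -0.075], TCP at [0.205, 0.59, 0.253] pointing down, gripper open.
Joint ranges: [-2.62, 2.62], [-0.44, 2.09], [-1.27, 1.32], [0.08, 2.57], [-1.32, 4.46], [0.12, 2], [-2.74, 2.74]. Speed limits (rad/s): [2.22, 2.22, 3.01, 3.01, 3.14, 3.14, 3.14].

INTERFACE

Orientations are given as a rotation vector (axis times angle).
In Python, from plant import get_obs, camera, get_calibration, close_job, silhouettes, mark_of gives the robot as it stands.
- The arm moves only by the shell command python3 -m inch 'ROWS' [OPENING] [FORCE]. ROWS is JSON, a list that holds one entry, the list of rows, each a list of 4 numbers: the shift along the tool's x, y, z in m, then the turn about the tool's z in degrees. A call has 1 to 20 rows; each row is the pose to reach, as a shift and turn from the pose commanded when the call began, along the tool's axes at that moment; what a row does not reach only later rows make up. A row lasts 1/12 s, in which the tool goes at most 41.7 mm and 7.16 degrees, less where a joint would pass 70% of its speed; a pose out of reach is approached as far as the arm can. A call with a gripper value outside its range is refused whole. OPENING is the opening in per cent of the stroke, from 0 (shut) to 100 (fully open), set as the call begins (- or left out, the last holds). The fingers move at their own pace and stop on an object; FORCE is the grip in N (left out, the last holds). Time passes only in rows, so rows that repeat a pose let the fingers close. It gives the time, the measured TCP pose, the force and the opening at its end, in the units of the state.
- get_obs(): the state, without advancing time (a new reading comes with each control period).
- camera(name): name is "scene" or "top" or "wrist"; returns the picture (384x512x3 uint8, red, green, blue); there is no depth.
- get_calibration(name): a dict with "fx", "fy", "cx", "cy" (pixels), "D" ([k1, k2, p1, p2, k3] as OpenCV has them; the pictures are not rectified), "pose" (4x4, takes a point from camera to world coordinates); the wrist camera has in their place "hand_eye" (4x4, takes a point from camera to tool coordinates, whose origin is the TCP and whose axes are the tool frame's). Camera axes: x right, y up, looking along -z (the intrinsics and any distortion apply to the point x, -y, -z); pixel columns grow to the right and rows downward; lengths in m; the calibration is good to about 2 mm. A picture is of the moment at which its call begins: read the wrist's pose just before it. get_calibration takes no time and is no camera call.
- close_job(): hands the job in, once; it reports no verdict.
Trained networks look in the newest picture that a camera, given by its name, has taken for a name from the list of things; names that differ only in an ending like _2 or _b are one class to them, and where a whole thing is asked for, a point or a joint stands for the part that bears it (a point fixed in the world has none). Each returns a list of dicts, best first, with "score" (0 to 1); they miss things now and then, are a little off and sometimes report something else, mostly with a low value. They report only what shows in the picture. A call takes as long as a camera call.
- silhouettes(camera, target): "region" (384x512 bool, what is visible of it) and "pixel" ([column, row] in pixels, amid what is visible of it).
- mark_of(camera, target): "pixel" ([column, row] in pixels: a listed point, or the origin of a listed thing).
The state is a dict: "t": time; "joint_pos": joint angles; "dq": joint speeds; "tau": joint torques, N m; "position": TCP position; "tcp_rot": TCP orientation; "force": force on the tool from outside, world axes, zero at the start; "wrist_torque": the same for the moment, N m; "opening": finger opening in m.
Only numpy, scipy, OpenCV 4.12 (cv2) and the standard library are available. Lean on these libraries where they do the work, as an engineer would, in place of code of your own. Each camera call takes 0.05 s, during which the arm holds its last target.

TASK

Press the lid of the stainless pressing box fully shut past its spring catches. Then start the lid's crank screw in its boss: turn it backward (counter-clockwise from above) until you feel it drop onto the start of the thread, then turn it forward (clockwise) one full turn from there, without running it down further. Finish while holding the crank's upright grip between the fingers with the screw started like that and the lid shut; leave the other things on the table where they are.

Things in the scene. Friction and masses are not known exactly. Their poses are not given: they have to be found in the camera images.
- pressbox: fixed stainless box, 180 mm (its x) by 260 mm (its y), 90 mm tall, open top, origin at the centre of its underside; its -x side faces roughly to the robot. The lid is hinged along its far (+x) top edge. A dark steel threaded boss, 49 mm across, stands in front of it under the lid's tongue, its top 86 mm above the table
- lid (a joint): angle of the lid about its hinge, rad: 0 shut and level, grows as the front rises. Starts part open and stays where it is left (2 to 8 N down at a press point moves it). Below about 0.06 two spring catches resist (some 10 to 15 N more at a press point); past about 0.027 they give way and hold it down: press on until it is home, near 0
- lid_hinge (a point): point on the lid's hinge axis at the middle of its width, on the lid's underside, 90 mm above the table; the hinge axis runs along the box's y
- press_left (a point): place to press, on the top face of the lid (6 mm thick plate) near its left (+y) front corner: 165 mm from the hinge axis along the lid, 105 mm left of the middle. It moves with the lid
- press_right (a point): the same at the right (-y) front corner
- screw_axis (a point): point on the screw's axis, on the top face of the lid's tongue (60 mm wide, at the front middle of the lid), 205 mm from the hinge axis. Moves with the lid; the screw is square to the lid, so upright when it is shut. The screw slides and turns in the tongue and cannot come out of it
- screw (a joint): how far down the screw is, m: 0 to 0.023 (lowest while the lid is open). As the lid shuts, its thread end lands on top of the boss's thread and lifts it to about 0 (up to 0.001); forward from there it jams. Turned backward 0.3 to 2.7 rad (not known beforehand) it drops 9 to 10 mm; a stop within 1 rad behind blocks more. Forward from the drop it sinks 8 mm a turn
- crank: steel crank on top of the screw, origin on the screw's axis, 97 mm above the table before the drop (lid shut), 87 after, 79 one turn on. Turns with it. Arm 20 mm wide, top 34 mm above the origin (hub radius 15, top 38 mm). Stiff to turn (2 N at the grip). The screw drops by its weight (0.27 kg) only if let slide: keep the fingers a little wider than the grip, or let go to see
- crank_grip (a point): centre of the crank's upright round grip, black plastic, 18 mm diameter, 40 mm tall, 42 mm from the screw's axis, half-way up: 58 mm above the crank's origin, which is level with the tongue's top when joint screw is 0. The sleeve spins freely on its own pin, so the fingers can lead it round the circle without turning the hand
- shaker_mid (a point): bystander, leave it alone: aluminium seasoning shaker, 52 mm across and 66 mm tall; point half-way up
- jar_mid (a point): bystander, leave it alone: glass jar with steel cap, 60 mm across and 70 mm tall; point half-way up
- bowl_mid (a point): bystander, leave it alone: small steel bowl, 110 mm across and 45 mm tall; point at its middle, half-way up
- torch_mid (a point): bystander, leave it alone: hand torch lying down, 250 mm long, 35 mm thick; point near its head
- tongs_mid (a point): bystander, leave it alone: steel tongs lying flat, 210 mm long; point at the middle
- brush_mid (a point): bystander, leave it alone: basting brush lying flat; point at the middle
- weight_mid (a point): bystander, leave it alone: turned steel press weight, 64 mm across and 60 mm tall; point half-way up

How it is judged:
On the way, in this order (a step that is already met when the one before it is completed fails the run):
1. the lid is pressed shut past its catches, the screw still standing on top of the thread (value of joint lid below 0.02 rad and height (world z) of crank above 0.0935 m), for 0.2 s.
2. the screw, turned backward, has dropped onto the start of the thread (value of joint lid below 0.02 rad and height (world z) of crank between 0.085 and 0.0895 m), for 0.2 s.
At the end, for the whole second after the job is handed in: The lid is shut (under 0.02 rad), the screw stands one turn into the thread (the crank's origin 76.7 to 81.7 mm above the table, a good quarter turn either way), still, and the fingers hold the crank with more than 1.5 N (value of joint lid below 0.02 rad and height (world z) of crank between 0.0767 and 0.0817 m and contact force between the fingers and crank above 1.5 N and velocity of joint screw between -0.003 and 0.003 m/s); the arm keeps its last pose, push and grip.
It fails at once if with the lid shut, the screw is run down more than about 1.4 turns past the drop (value of joint lid below 0.02 rad and height (world z) of crank below 0.075 m).
It fails at once if a bystander is moved by more than 30 mm (distance of any of shaker_mid, jar_mid, bowl_mid, torch_mid, tongs_mid, brush_mid, weight_mid from where it was at the start of the episode above 0.03 m).
It also fails if it takes over 72 s, if anything falls off the work surface, if the arm or the gripper's body presses on something with over 40 N, if the wrist force passes 120 N, or if a joint passes its speed limit or range.

## Working session

There is one attempt and no reset: what is moved stays moved. The work goes in short steps, Python scripts to look and compute and a shell command to move; the robot and the scene stay as the last step left them, time stands still between calls to the robot, and variables do not carry over. Pictures are saved under pics/ and viewed, and the job is handed in when it is done.

```bash
ls; mkdir -p pics
cat > h.py <<'E'
import numpy as np, cv2
from scipy.spatial.transform import Rotation as R
from plant import *
def snap(name,fn):
    im=camera(name); cv2.imwrite('pics/'+fn,im[:,:,::-1]); return im
def campose(name,obs=None):
    c=get_calibration(name)
    if 'pose' in c: return c,np.array(c['pose'])
    T=np.eye(4); T[:3,:3]=R.from_rotvec(obs['tcp_rot']).as_matrix(); T[:3,3]=obs['position']
    return c,T@np.array(c['hand_eye'])
def ray(name,px,obs=None):
    c,T=campose(name,obs)
    K=np.array([[c['fx'],0,c['cx']],[0,c['fy'],c['cy']],[0,0,1.]])
    u=cv2.undistortPoints(np.array([[px]],float),K,np.array(c['D'],float))[0,0]
    d=T[:3,:3]@np.array([u[0],-u[1],-1]); return T[:3,3],d/np.linalg.norm(d)
def onz(name,px,z,obs=None):
    o,d=ray(name,px,obs); return o+d*(z-o[2])/d[2]
def tri(rays):
    A=0;b=0
    for o,d in rays:
        P=np.eye(3)-np.outer(d,d);A=A+P;b=b+P@o
    p=np.linalg.solve(A,b); return p,[float(np.linalg.norm((np.eye(3)-np.outer(d,d))@(p-o))) for o,d in rays]
def proj(name,p,obs=None):
    c,T=campose(name,obs); q=np.linalg.inv(T)@np.append(p,1)
    K=np.array([[c['fx'],0,c['cx']],[0,c['fy'],c['cy']],[0,0,1.]])
    return cv2.projectPoints(np.array([[q[0],-q[1],-q[2]]]),np.zeros(3),np.zeros(3),K,np.array(c['D'],float))[0].ravel()
E
python3 - <<'E'
from h import *
np.set_printoptions(precision=4,suppress=True)
o=get_obs(); print(o)
for n in ['scene','top','wrist']: snap(n,n+'0.png'); 
for n in ['scene','top']: print(n,campose(n)[1])
for t in ['lid_hinge','press_left','press_right','screw_axis','crank_grip','crank','pressbox']:
    rs=[]
    for n in ['scene','top']:
        m=mark_of(n,t)
        for k in m[:2]: print(t,n,k['pixel'],round(k['score'],2))
        if m: rs.append(ray(n,m[0]['pixel']))
    if len(rs)==2: print('   ',*tri(rs))
E
```

```text
pics
{'t': 0.0, 'joint_pos': array([-1.3386,  0.4353,  0.0249,  1.5741, -0.0116,  1.134 , -0.0751]), 'dq': array([ 0.0015,  0.0011, -0.0002,  0.0009, -0.0014, -0.    , -0.0012]), 'tau': array([ -0.0011, -67.0446,   1.025 , -31.6224,   0.0157,   0.0121,
         0.    ]), 'position': array([0.2052, 0.5898, 0.2525]), 'tcp_rot': array([ 2.5598,  1.8196, -0.002 ]), 'force': array([ 0.0841, -0.837 ,  0.3013]), 'wrist_torque': array([ 0.0485, -0.0609,  0.0739]), 'opening': 0.08510288307745995}
scene [[ 0.7621 -0.5126  0.3955  1.1675]
 [ 0.6474  0.5937 -0.478  -0.7297]
 [ 0.0102  0.6203  0.7843  1.3272]
 [ 0.      0.      0.      1.    ]]
top [[ 0.0431  0.9778 -0.2052  0.3121]
 [-0.9991  0.0418 -0.0108  0.0052]
 [-0.002   0.2054  0.9787  1.3336]
 [ 0.      0.      0.      1.    ]]
lid_hinge scene [287.7, 222.6] 0.95
lid_hinge top [260.8, 148.3] 0.93
    [0.726  0.0134 0.0899] [0.010239544074279384, 0.010239544074279317]
press_left scene [286.0, 172.5] 0.75
press_left scene [314.9, 196.1] 0.54
press_left top [211.5, 172.8] 0.81
press_left top [103.1, 233.7] 0.63
    [0.6116 0.152  0.1755] [0
[... 200 characters left out ...]
xis scene [257.3, 176.4] 0.72
screw_axis scene [212.7, 222.1] 0.3
screw_axis top [243.0, 193.2] 0.75
screw_axis top [416.4, 195.4] 0.57
    [0.5493 0.0536 0.1915] [0.002413861057253249, 0.0024138610572533073]
crank_grip scene [287.7, 222.8] 0.72
crank_grip scene [255.1, 164.5] 0.49
crank_grip top [242.8, 197.7] 0.43
    [ 0.6303  0.0994 -0.1053] [0.051481814520942436, 0.0514818145209423]
crank scene [254.8, 177.7] 0.43
crank top [239.7, 197.5] 0.6
crank top [246.5, 194.1] 0.44
    [0.5373 0.0602 0.1707] [0.0019267870145790213, 0.0019267870145790015]
pressbox scene [272.7, 221.8] 0.94
pressbox top [246.8, 178.4] 0.63
    [ 0.6439  0.0502 -0.0185] [0.0005024229982784523, 0.0005024229982784695]
```

Run:
```python
import cv2
for n in ['scene','top','wrist']:
    im=cv2.imread(f'pics/{n}0.png')
    cv2.imwrite(f'pics/{n}0b.png',cv2.resize(im[110:290,150:400] if n!='wrist' else im,(800,576) if n!='wrist' else (512,384),interpolation=cv2.INTER_CUBIC))
```

```text
(no output)
```

View pics/scene0.png

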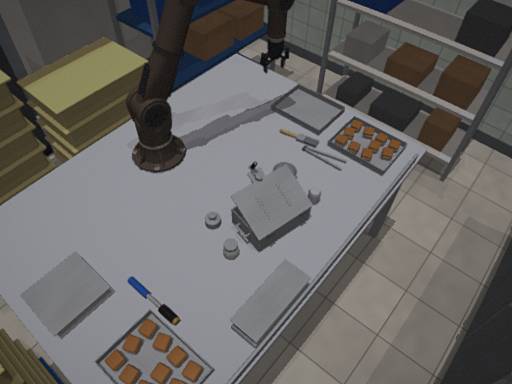

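View pics/top0.png

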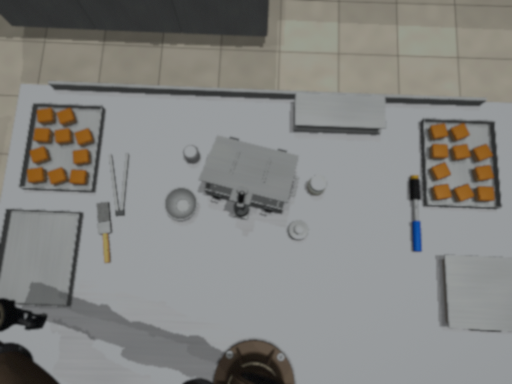

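View pics/scene0b.png

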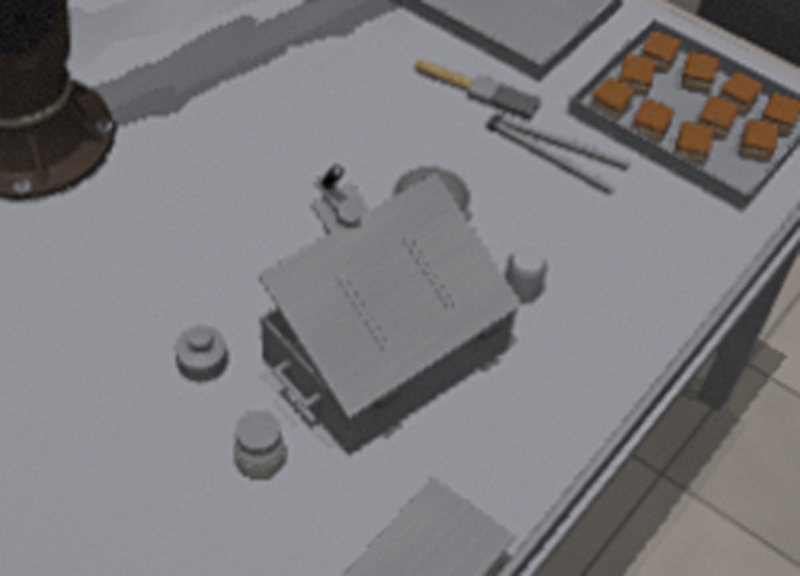

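View pics/top0b.png

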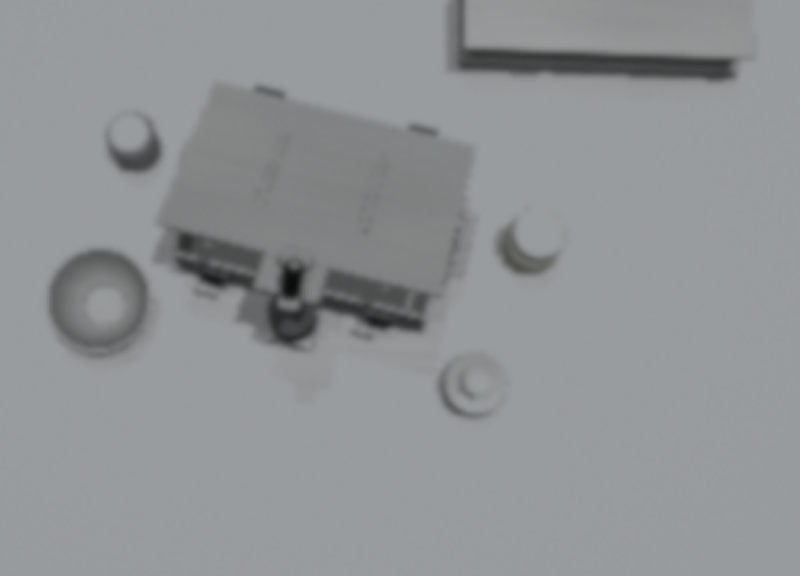

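```bash
cat > fit.py <<'E'
from h import *
from scipy.optimize import least_squares
def model(p):
    x,y,yaw,th=p[:4]
    ex=np.array([np.cos(yaw),np.sin(yaw),0]);ey=np.array([-np.sin(yaw),np.cos(yaw),0]);ez=np.array([0,0,1.])
    H=np.array([x,y,0.09]); a=-ex*np.cos(th)+ez*np.sin(th); n=ex*np.sin(th)+ez*np.cos(th)
    g=p[4] if len(p)>4 else 0; s=p[5] if len(p)>5 else 0.023
    sa=H+a*.205+n*.006
    # crank angle g ccw about n, from -a(=box +x)
    u=-a*np.cos(g)+ey*np.sin(g)
    return dict(lid_hinge=H,press_left=H+a*.165+ey*.105+n*.006,press_right=H+a*.165-ey*.105+n*.006,screw_axis=sa,
      crank=sa-n*s,crank_grip=sa+n*(.058-s)+u*.042,hubtop=sa+n*(.038-s),griptop=sa+n*(.078-s)+u*.042,pressbox=H-ex*.09-ez*.09)
def fit(obs_list,p0,loss='soft_l1'):
    # obs_list: (cam, name, px, obs, w)
    def r(p):
        M=model(p); return np.concatenate([(proj(c,M[n],o)-np.array(px))*w for c,n,px,o,w in obs_list])
    s=least_squares(r,p0,loss=loss,f_scale=2.); return s,r(s.x).reshape(-1,2)
E
python3 - <<'E'
from fit import *
np.set_printoptions(precision=4,suppress=True)
L=[('scene','lid_hinge',[287.7,222.6]),('top','lid_hinge',[260.8,148.3]),('scene','press_right',[238.9,195.2]),('top','press_right',[276.4,193.8]),
('scene','press_left',[286,172.5]),('top','press_left',[211.5,172.8]),('scene','screw_axis',[257.3,176.4]),('top','screw_axis',[243,193.2]),
('scene','pressbox',[272.7,221.8]),('top','pressbox',[246.8,178.4]),('scene','crank_grip',[254.5,166.5]),('top','crank_grip',[241.3,197])]
L=[(*l,None,1.) for l in L]
for g in [0,1.5,3,-1.5]:
    s,r=fit(L,[.72,.03,-.2,.5,g]); print(s.x,s.cost)
    for l,q in zip(L,r): print(l[0],l[1],q)
for k in ['shaker_mid','jar_mid','bowl_mid','torch_mid','tongs_mid','brush_mid','weight_mid']:
    m=mark_of('top',k)[:1]; z=dict(shaker_mid=.033,jar_mid=.035,bowl_mid=.022,weight_mid=.03).get(k,.015)
    print(k,[(q['score'],onz('top',q['pixel'],z)) for q in m])
E
```

```text
[ 0.7221  0.0136 -0.2737  0.4419  0.2249] 113.88812178478304
scene lid_hinge [-3.4223 -0.0013]
top lid_hinge [-2.3333 -1.1299]
scene press_right [0.9401 1.7267]
top press_right [0.6803 0.9358]
scene press_left [-1.3507  1.289 ]
top press_left [-1.5044  0.4928]
scene screw_axis [ 0.2584 -0.1991]
top screw_axis [-3.7646  0.9314]
scene pressbox [-3.3674 -1.7844]
top pressbox [3.2827 1.1702]
scene crank_grip [13.0522 14.8565]
top crank_grip [  0.3963 -21.5015]
[ 0.724   0.0129 -0.2736  0.4605  3.4519] 26.542414029212168
scene lid_hinge [-3.1144  0.382 ]
top lid_hinge [-2.1092 -1.7027]
scene press_right [1.4229 1.902 ]
top press_right [ 1.1165 -0.3443]
scene press_left [-0.7797  1.3956]
top press_left [-1.1845 -0.8048]
scene screw_axis [ 0.825  -0.1453]
top screw_axis [-3.3593 -0.5168]
scene pressbox [-3.0921 -1.4296]
top pressbox [3.4989 0.6183]
scene crank_grip [-1.9224 -0.8639]
top crank_grip [-0.294   0.2663]
[ 0.724   0.0129 -0.2736  0.4605  3.4519] 26.542414029935628
scene lid_hinge [-3.1144  0.382 ]
top lid_hinge [-2.1092 -1.7027]
scene press_right [1.4229 1.902 ]
top press_right [
[... 415 characters left out ...]
 press_right [1.4229 1.902 ]
top press_right [ 1.1165 -0.3443]
scene press_left [-0.7797  1.3956]
top press_left [-1.1845 -0.8048]
scene screw_axis [ 0.825  -0.1453]
top screw_axis [-3.3592 -0.5168]
scene pressbox [-3.0921 -1.4296]
top pressbox [3.4989 0.6183]
scene crank_grip [-1.9224 -0.8639]
top crank_grip [-0.294   0.2663]
shaker_mid [(0.67, array([0.7197, 0.2423, 0.033 ]))]
jar_mid [(0.74, array([ 0.618 , -0.1856,  0.035 ]))]
bowl_mid [(0.56, array([0.5393, 0.2674, 0.022 ]))]
torch_mid [(0.76, array([ 0.5994, -0.5145,  0.015 ]))]
tongs_mid [(0.98, array([0.6065, 0.4793, 0.015 ]))]
brush_mid [(0.57, array([0.4342, 0.5133, 0.015 ]))]
weight_mid [(0.82, array([ 0.4733, -0.1343,  0.03  ]))]
```

```bash
python3 -c "
from h import *
np.set_printoptions(precision=4,suppress=True)
print(get_calibration('wrist'))"
python3 -m inch '[[[0,0,-0.05,7],[-0.02,0.04,-0.068,14],[-0.04,0.08,-0.068,21],[-0.06,0.115,-0.068,28],[-0.08,0.15,-0.068,35],[-0.1,0.19,-0.068,42],[-0.12,0.225,-0.068,49],[-0.14,0.26,-0.068,56],[-0.16,0.30,-0.068,63],[-0.18,0.34,-0.068,70],[-0.2,0.375,-0.068,77],[-0.215,0.41,-0.068,84],[-0.23,0.445,-0.068,91],[-0.25,0.48,-0.068,98],[-0.265,0.51,-0.068,105],[-0.278,0.527,-0.068,112],[-0.278,0.527,-0.068,119],[-0.278,0.527,-0.068,126],[-0.278,0.527,-0.068,133],[-0.278,0.527,-0.068,140]]]' 0 40
```

```text
{'fx': 322.6139657191002, 'fy': 322.6139657191002, 'cx': 252.9231118085932, 'cy': 190.45260161258787, 'D': array([-0.0092,  0.    ,  0.    ,  0.    ,  0.    ]), 'hand_eye': array([[ 1.    , -0.0004,  0.0003,  0.0002],
       [-0.0003, -0.9455, -0.3257, -0.0833],
       [ 0.0004,  0.3257, -0.9455, -0.1208],
       [ 0.    ,  0.    ,  0.    ,  1.    ]])}
t: 2.87
position: [0.6118, 0.1544, 0.3213]
tcp_rot: [-2.58, 1.792, 0.0]
force: [-0.6, -0.2, -0.2]
opening: 0.0001
```

```bash
python3 -m inch '[[[0,0,0,7],[0,0,0,14],[0,0,0,20.4],[0,0,0,20.4],[0,0,0,20.4]]]'
python3 - <<'E'
from h import *
o=get_obs(); print(o['position'],o['tcp_rot'],o['joint_pos']); snap('wrist','w1.png')
for t in ['press_left','press_right','screw_axis','crank_grip','crank','lid_hinge']:
    m=mark_of('wrist',t)
    for k in m[:2]: print(t,k['pixel'],round(k['score'],2))
E
```

```text
t: 3.28
position: [0.6117, 0.1548, 0.3212]
tcp_rot: [2.233, -2.209, 0.0]
force: [0.4, -0.6, 0.3]
opening: -0.0001
[0.61168755 0.1547845  0.32118436] [ 2.23341636e+00 -2.20898719e+00  2.28897278e-04] [-0.86136118  0.48259873  0.83212158  1.50050636 -0.36187671  1.31874454
 -1.55543017]
press_left [253.4, 184.0] 0.91
press_right [475.3, 233.3] 0.95
press_right [174.7, 198.7] 0.66
screw_axis [358.2, 250.2] 0.68
screw_axis [13.6, 149.2] 0.43
crank_grip [381.4, 308.9] 0.73
crank_grip [360.5, 250.2] 0.41
crank [348.2, 250.0] 0.68
crank [474.4, 234.0] 0.62
lid_hinge [391.3, 48.5] 0.56
```

View pics/w1.png

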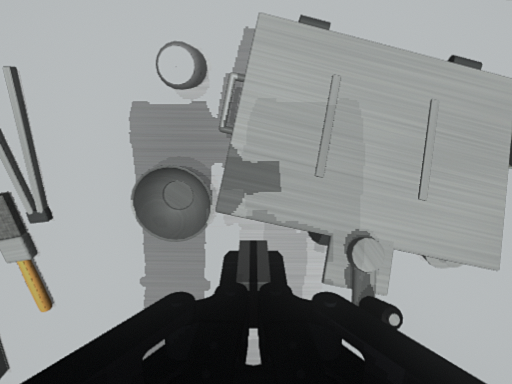

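Run:
```python
from fit import *
np.set_printoptions(precision=4,suppress=True)
o=get_obs()
L=[('scene','press_right',[238.9,195.2]),('top','press_right',[276.4,193.8]),
('scene','press_left',[286,172.5]),('top','press_left',[211.5,172.8]),('scene','screw_axis',[257.3,176.4]),
('scene','pressbox',[272.7,221.8]),('top','lid_hinge',[260.8,148.3]),('scene','lid_hinge',[287.7,222.6])]
L=[(*l,None,1.) for l in L]
W=[('press_left',[253.4,184]),('press_right',[475.3,233.3]),('screw_axis',[358.2,250.2]),('lid_hinge',[391.3,48.5]),('hubtop',[370,250]),('griptop',[394,320])]
L+=[('wrist',*w,o,.7) for w in W]
s,r=fit(L,[.72,.03,-.2,.5,3.4]); print(s.x,s.cost)
for l,q in zip(L,r): print(l[0],l[1],q)
p=s.x; M=model(p); print(M); 
q=p.copy();q[3]=0;q=np.append(q,0);print('shut',model(q))
for k in M: print(k,proj('wrist',M[k],o))
```

```text
[ 0.7263  0.0165 -0.2361  0.4788  3.3027] 32.15351193427168
scene press_right [2.1205 2.8001]
top press_right [ 2.267  -2.5287]
scene press_left [-1.1899  0.9175]
top press_left [-0.9564 -0.5381]
scene screw_axis [0.7419 0.0968]
scene pressbox [-2.7727 -1.2837]
top lid_hinge [-3.1802 -2.427 ]
scene lid_hinge [-2.0675  0.1219]
wrist press_left [ 1.3716 -1.4927]
wrist press_right [-1.6515  0.3005]
wrist screw_axis [1.5365 1.5719]
wrist lid_hinge [-0.3554  0.7405]
wrist hubtop [-1.2488  2.4089]
wrist griptop [ 0.0389 -1.7977]
{'lid_hinge': array([0.7263, 0.0165, 0.09  ]), 'press_left': array([0.6112, 0.1522, 0.1713]), 'press_right': array([ 0.5621, -0.052 ,  0.1713]), 'screw_axis': array([0.5521, 0.0584, 0.1898]), 'crank': array([0.5418, 0.0609, 0.1693]), 'crank_grip': array([0.5305, 0.0567, 0.2399]), 'hubtop': array([0.5588, 0.0568, 0.2031]), 'griptop': array([0.5394, 0.0545, 0.2577]), 'pressbox': array([0.6388, 0.0375, 0.    ])}
shut {'lid_hinge': array([0.7263, 0.0165, 0.09  ]), 'press_left': array([0.5905, 0.1572, 0.096 ]), 'press_right': array([ 0.5414, -0.047 ,  0.096 ]), 'screw_axis': array([0.527 , 0.0644, 0.096 ]), 'crank': array([0.527 , 0.0644, 0.096 ]), 'crank_grip': array([0.4851, 0.0676, 0.154 ]), 'hubtop': array([0.527 , 0.0644, 0.134 ]), 'griptop': array([0.4851, 0.0676, 0.174 ]), 'pressbox': array([0.6388, 0.0375, 0.    ])}
lid_hinge [390.7923  49.5579]
press_left [255.3594 181.8675]
press_right [472.9407 233.7293]
screw_axis [360.395  252.4455]
crank [349.8506 251.1021]
crank_grip [379.8834 310.7939]
hubtop [368.216  253.4413]
griptop [394.0555 317.4319]
pressbox [339.165 125.104]
```

```bash
python3 -m inch '[[[0,0,0.035,0],[0,0,0.07,0],[0,0,0.10,0],[0,0,0.115,0],[0,0.001,0.122,0],[0,0.002,0.13,0],[0,0.005,0.138,0],[0,0.008,0.146,0],[0,0.010,0.154,0],[0,0.012,0.162,0],[-0.001,0.014,0.17,0],[-0.002,0.016,0.178,0],[-0.002,0.018,0.184,0],[-0.002,0.018,0.188,0]]]'
```

```text
t: 4.8
position: [0.5931, 0.1567, 0.1325]
tcp_rot: [2.229, -2.213, -0.001]
force: [-3.1, 0.4, 5.0]
opening: -0.0002
```

```bash
python3 -m inch '[[[0,0,0.003,0],[0,0.001,0.006,0],[0,0.001,0.009,0],[0,0.001,0.011,0]]]'
```

```text
t: 5.13
position: [0.5927, 0.1567, 0.1231]
tcp_rot: [-2.229, 2.213, 0.002]
force: [-5.0, 1.1, 9.3]
opening: 0.0004
```

```bash
python3 -m inch '[[[0,0,0.002,0],[0,0,0.004,0],[0,0,0.006,0],[0,0,0.008,0],[0,0,0.008,0]]]'
```

```text
t: 5.55
position: [0.5928, 0.1566, 0.1181]
tcp_rot: [-2.227, 2.212, 0.004]
force: [-18.4, 0.2, 47.3]
opening: -0.0003
```

```bash
python3 -m inch '[[[0,0,-0.03,0],[0,0,-0.07,0],[0,0,-0.11,0],[0.02,0.03,-0.15,0],[0.05,0.06,-0.18,0],[0.07,0.09,-0.18,0],[0.089,0.12,-0.18,0],[0.089,0.143,-0.18,0],[0.089,0.143,-0.18,0],[0.089,0.143,-0.18,0]]]' 45 40
python3 - <<'E'
from h import *
o=get_obs(); print(o['position'],o['tcp_rot'],o['joint_pos']); snap('wrist','w2.png')
for t in ['press_left','press_right','screw_axis','crank_grip','crank','lid_hinge']:
    m=mark_of('wrist',t)
    for k in m[:2]: print(t,k['pixel'],round(k['score'],2))
E
```

```text
t: 6.38
position: [0.4495, 0.0663, 0.2947]
tcp_rot: [-2.228, 2.211, 0.003]
force: [-0.2, -0.7, 0.7]
opening: 0.0382
[0.44953107 0.0663423  0.29468629] [-2.227727    2.21106462  0.00292063] [-1.07991668  0.12470914  0.93540611  1.95548207 -0.11539864  1.11330361
 -1.66049468]
press_left [152.3, 12.8] 0.84
press_right [379.6, 70.4] 0.57
screw_axis [254.1, 89.1] 0.91
screw_axis [253.6, 142.0] 0.21
crank_grip [253.9, 142.2] 0.78
crank [257.2, 89.8] 0.6
```

View pics/w2.png

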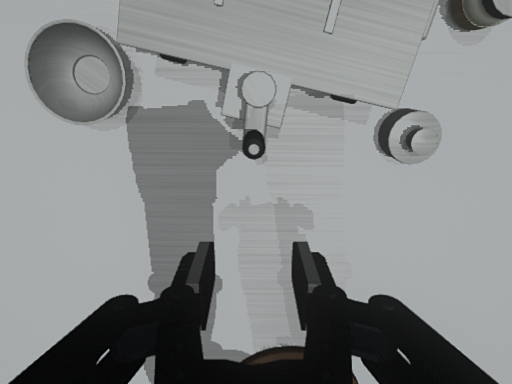

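```bash
cat > meas.py <<'E'
from h import *
np.set_printoptions(precision=4,suppress=True)
def show(hub,grip,oz=.097,obs=None):
    o=obs or get_obs()
    a=onz('wrist',hub,oz+.038,o); b=onz('wrist',grip,oz+.078,o)
    d=b-a; print('hub',a,'grip',b,'dist',np.hypot(*d[:2]),'az',np.degrees(np.arctan2(d[1],d[0]))%360)
E
python3 - <<'E'
from meas import *
show([259,89],[254,149.5])
show([259,89],[254,149.5],.087)
o=get_obs(); print(onz('wrist',[254.1,89.1],.096,o),onz('wrist',[253.9,142.2],.155,o),onz('wrist',[152.3,12.8],.096,o))
im=cv2.imread('pics/w2.png')[60:180,200:320]; cv2.imwrite('pics/w2z.png',cv2.resize(im,None,fx=5,fy=5,interpolation=cv2.INTER_CUBIC))
E
```

```text
hub [0.5283 0.0615 0.135 ] grip [0.4858 0.0655 0.175 ] dist 0.04269722656339261 az 174.6428651072449
hub [0.528  0.0613 0.125 ] grip [0.4837 0.0654 0.165 ] dist 0.04451891413317889 az 174.69108588950647
[0.5271 0.0654 0.096 ] [0.4876 0.0655 0.155 ] [0.5908 0.1556 0.096 ]
```

View pics/w2z.png

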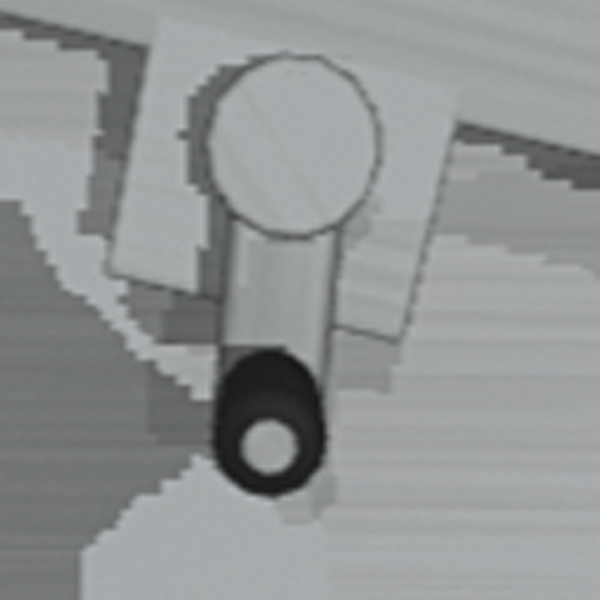

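```bash
python3 -m inch '[[[0.001,-0.036,0,6],[0.001,-0.036,0.03,6],[0.001,-0.036,0.06,6],[0.001,-0.036,0.09,6],[0.001,-0.036,0.11,6],[0.001,-0.036,0.12,6],[0.001,-0.036,0.129,6],[0.001,-0.036,0.129,6],[0.001,-0.036,0.129,6]]]'
python3 - <<'E'
from meas import *
o=get_obs(); print(o['position'],o['tcp_rot'],o['force']); snap('wrist','w3.png')
E
```

```text
t: 7.48
position: [0.4869, 0.0655, 0.1658]
tcp_rot: [-2.11, 2.327, -0.001]
force: [0.1, 0.1, -0.5]
opening: 0.0383
[0.4869 0.0655 0.1658] [-2.1101  2.3271 -0.0008] [ 0.141   0.1328 -0.4621]
```

View pics/w3.png

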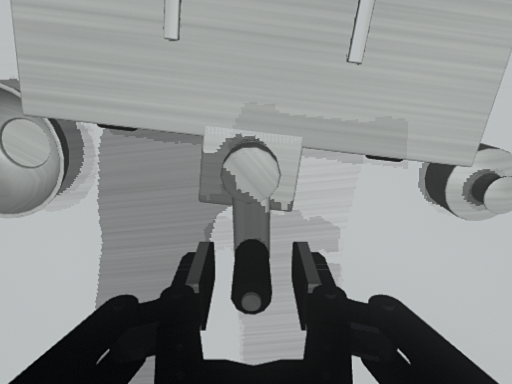

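```bash
python3 -m inch '[[[0,0,0,0],[0,0,0,0],[0,0,0,0],[0.0025,0,0,-3],[0.005,-0.0003,0,-7],[0.0073,-0.0006,0,-10],[0.0073,-0.0006,0,-10]]]' 24 30
python3 - <<'E'
from meas import *
o=get_obs(); print(o['position'],o['wrist_torque'],o['force']); snap('wrist','w4.png')
E
```

```text
t: 8.12
position: [0.4864, 0.0583, 0.1658]
tcp_rot: [-2.307, 2.131, 0.0]
force: [-0.3, 0.8, -0.1]
opening: 0.0205
[0.4864 0.0583 0.1658] [0.1437 0.066  0.0214] [-0.3394  0.8157 -0.0842]
```

View pics/w4.png

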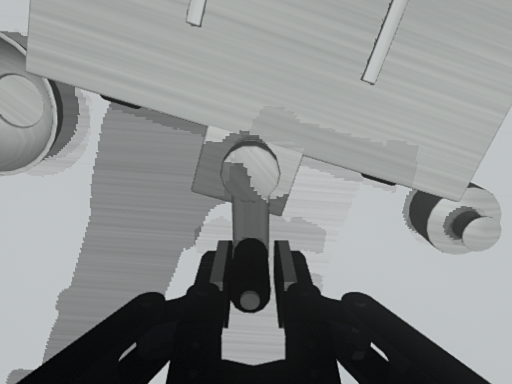

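```bash
cat > look.py <<'E'
import sys
from meas import *
o=get_obs(); im=snap('wrist',sys.argv[1]+'.png'); 
a=cv2.cvtColor(im,cv2.COLOR_RGB2GRAY)
c=cv2.HoughCircles(cv2.GaussianBlur(a[130:250,190:320],(5,5),1),cv2.HOUGH_GRADIENT,1,40,param1=100,param2=15,minRadius=20,maxRadius=40)
print('hub',None if c is None else c[0][:2]+[190,130,0],'torq',o['wrist_torque'],'A',np.degrees(2*np.arctan2(o['tcp_rot'][1],o['tcp_rot'][0])))
E
python3 -m inch '[[[0.0025,0,0,-3],[0.005,-0.0003,0,-7],[0.0073,-0.0006,0,-10],[0.0073,-0.0006,0,-10]]]'; python3 look.py w5
```

```text
t: 8.5
position: [0.4876, 0.0511, 0.1656]
tcp_rot: [-2.483, 1.924, -0.0]
force: [-0.2, 0.8, -0.5]
opening: 0.0205
hub [[249.5 171.5  26.8]] torq [0.1838 0.0538 0.0171] A 284.439184642339
```

```bash
python3 -m inch '[[[0.0025,0,0,-3],[0.005,-0.0003,0,-7],[0.0073,-0.0006,0,-10],[0.0073,-0.0006,0,-10]]]'; python3 look.py w6
```

```text
t: 8.88
position: [0.4898, 0.0441, 0.1653]
tcp_rot: [-2.64, 1.702, 0.0]
force: [-0.8, 1.4, -0.0]
opening: 0.0207
hub [[247.5 169.5  26.4]] torq [ 0.1423  0.0707 -0.0208] A 294.3737955668804
```

```bash
python3 -m inch '[[[0.0025,0,0,-3],[0.005,-0.0003,0,-7],[0.0073,-0.0006,0,-10],[0.0073,-0.0006,0,-10]]]'; python3 look.py w7
```

```text
t: 9.27
position: [0.4934, 0.0377, 0.1653]
tcp_rot: [2.778, -1.466, -0.0]
force: [-1.3, 0.8, 0.3]
opening: 0.0206
hub [[248.5 171.5  29.3]] torq [ 0.1407  0.0616 -0.0204] A -55.654887133259415
```

```bash
python3 -m inch '[[[0.0025,0,0,-3],[0.005,-0.0003,0,-7],[0.0073,-0.0006,0,-10],[0.0073,-0.0006,0,-10]]]'; python3 look.py w8
```

```text
t: 9.65
position: [0.498, 0.032, 0.1652]
tcp_rot: [2.895, -1.219, -0.0]
force: [-1.4, -0.4, 0.2]
opening: 0.0206
hub [[247.5 169.5  28.6]] torq [ 0.1228  0.1692 -0.0228] A -45.67783048013485
```

```bash
python3 -m inch '[[[0.0025,0,0,-3],[0.005,-0.0003,0,-7],[0.0073,-0.0006,0,-10],[0.0073,-0.0006,0,-10]]]'; python3 look.py w9
```

```text
t: 10.03
position: [0.5034, 0.0271, 0.1651]
tcp_rot: [2.99, -0.962, -0.001]
force: [0.0, 1.0, 0.1]
opening: 0.0206
hub [[248.5 159.5  27.5]
 [247.5 249.5  24.3]] torq [ 0.105   0.1284 -0.0287] A -35.68513097280069
```

```bash
python3 -m inch '[[[0.0025,0,0,-3],[0.005,-0.0003,0,-7],[0.0073,-0.0006,0,-10],[0.0073,-0.0006,0,-10]]]'; python3 look.py w10
```

```text
t: 10.42
position: [0.5098, 0.0235, 0.1653]
tcp_rot: [3.063, -0.698, -0.0]
force: [-0.8, -0.1, 0.6]
opening: 0.0206
hub [[247.5 160.5  28.4]
 [246.5 249.5  24.9]] torq [0.0808 0.2788 0.013 ] A -25.683221721602642
```

View pics/w10.png

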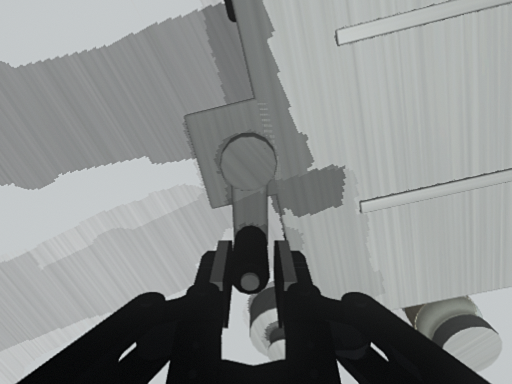

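```bash
python3 - <<'E'
from meas import *
o=get_obs()
for oz in [.097,.092,.087,.082]: print(oz); show([248.5,160.5],[249.5,282],oz,o)
E
for i in 4 8 9; do python3 - <<E
import cv2
im=cv2.imread('pics/w$i.png')[130:320,180:320]; cv2.imwrite('pics/z$i.png',im)
E
done; python3 -c "
import cv2,numpy as np
cv2.imwrite('pics/zz.png',cv2.resize(np.hstack([cv2.imread('pics/z%d.png'%i) for i in (4,8,9)]),None,fx=1.8,fy=1.8))"
```

```text
0.097
hub [0.5292 0.0668 0.135 ] grip [0.5122 0.03   0.175 ] dist 0.040568985392694754 az 245.2420116641643
0.092
hub [0.5286 0.0658 0.13  ] grip [0.5106 0.0269 0.17  ] dist 0.042834059413816544 az 245.19668429445295
0.087
hub [0.528  0.0647 0.125 ] grip [0.509  0.0238 0.165 ] dist 0.04509915755013543 az 245.1559100214289
0.082
hub [0.5274 0.0636 0.12  ] grip [0.5075 0.0207 0.16  ] dist 0.04736427634187395 az 245.1190356565846
```

View pics/zz.png

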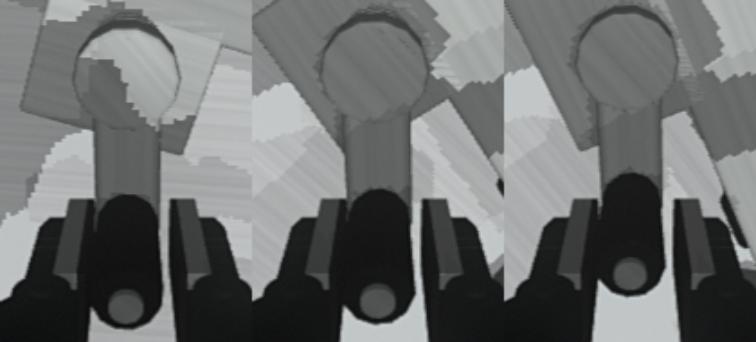

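```bash
python3 -m inch '[[[0,0,0.005,0],[0,0,0.009,0],[-0.0051,-0.0003,0.0092,7],[-0.0102,-0.0012,0.0093,14],[-0.0151,-0.0028,0.0095,21],[-0.0197,-0.0049,0.0097,28],[-0.0241,-0.0076,0.0098,35],[-0.0281,-0.0108,0.01,42],[-0.0317,-0.0144,0.01,49],[-0.0317,-0.0144,0.01,49]]]'; python3 look.py w11
```

```text
t: 11.3
position: [0.487, 0.0509, 0.1547]
tcp_rot: [2.492, -1.911, 0.0]
force: [-0.7, -0.3, 0.2]
opening: 0.0205
hub [[248.5 173.5  29.4]] torq [-0.0075  0.0269  0.0139] A -74.95933172412785
```

View pics/w11.png

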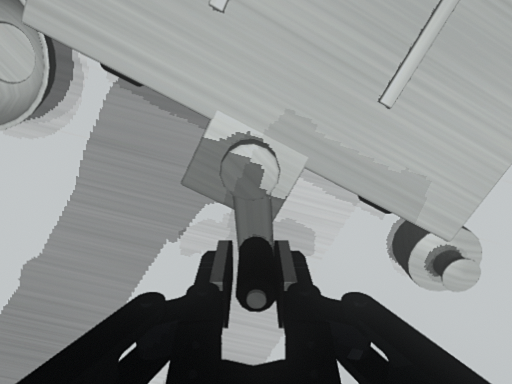

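```bash
python3 -m inch '[[[-0.0051,-0.0003,0.0002,7],[-0.0102,-0.0012,0.0003,14],[-0.0151,-0.0028,0.0005,21],[-0.0197,-0.0049,0.0006,28],[-0.0241,-0.0076,0.0008,35],[-0.0281,-0.0108,0.0009,42],[-0.0317,-0.0144,0.001,49],[-0.0348,-0.0185,0.0012,56],[-0.0374,-0.0229,0.0014,63],[-0.0395,-0.0276,0.0016,70],[-0.0395,-0.0276,0.0016,70]]]'; python3 look.py w12; python3 -c "
from h import *
print(get_obs()['joint_pos'])"
```

```text
t: 12.27
position: [0.504, 0.096, 0.1532]
tcp_rot: [0.953, -2.993, 0.001]
force: [-0.2, -0.0, 0.2]
opening: 0.0203
hub [[255.5 173.5  27.5]] torq [ 0.0102 -0.0469 -0.0289] A -144.66679702711596
[-1.02984181  0.55932992  1.0698218   2.01905437 -0.61724633  0.93056264
 -2.15008565]
```

View pics/w12.png

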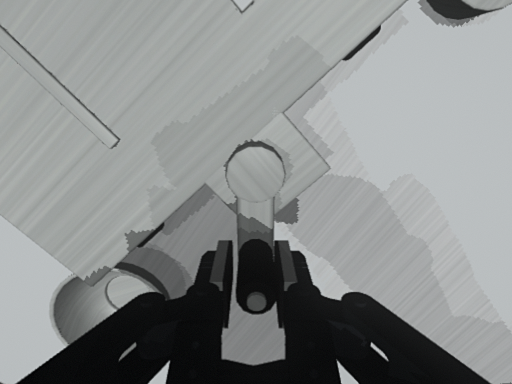

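```bash
python3 -m inch '[[[0,0,0,0],[0,0,0,0],[0,0,0,-7],[0,0,0,-14],[0,0,0,-21],[0,0,0,-28],[0,0,0,-35],[0,0,0,-42],[0,0,0,-49],[0,0,0,-56],[0,0,0,-63],[0,0,0,-70],[0,0,0,-77],[0,0,0,-84],[0,0,0,-91],[0,0,0,-98],[0,0,0,-105],[0,0,0,-112],[0,0,0,-119],[0,0,0,-126]]]' 50
python3 -m inch '[[[0,0,0,-7],[0,0,0,-14],[0,0,0,-21],[0,0,0,-28],[0,0,0,-35],[0,0,0,-42],[0,0,0,-49],[0,0,0,-54],[0,0,0,-54]]]'; python3 look.py w13; python3 -c "
from h import *
print(get_obs()['joint_pos'])"
```

```text
t: 13.98
position: [0.5037, 0.0953, 0.1542]
tcp_rot: [-3.102, 0.493, -0.002]
force: [0.3, -0.2, -0.8]
opening: 0.0425
t: 14.73
position: [0.5038, 0.0952, 0.1543]
tcp_rot: [-2.99, -0.965, -0.002]
force: [-0.3, 0.1, -0.5]
opening: 0.0427
hub [[251.5 242.5  31.4]] torq [-0.0306 -0.0245 -0.0205] A -324.22457560516483
[-0.45140246  0.36637408  0.20801638  1.97845673 -0.10311939  0.80545348
  0.43276699]
```

View pics/w13.png

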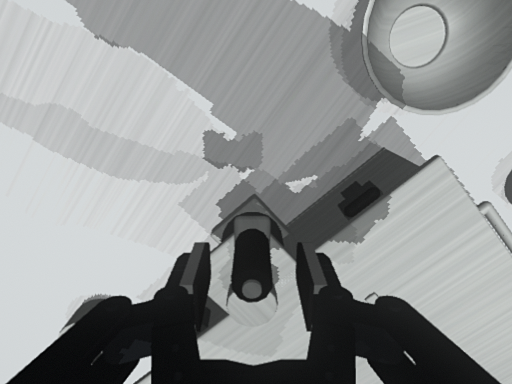

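```bash
python3 -m inch '[[[0,0,0,0],[0,0,0,0],[0,0,0,0],[0.0051,0.0003,0.0002,7],[0.0102,0.0012,0.0003,14],[0.0151,0.0028,0.0005,21],[0.0197,0.0049,0.0006,28],[0.0241,0.0076,0.0008,35],[0.0281,0.0108,0.0009,42],[0.0317,0.0144,0.001,49],[0.0348,0.0185,0.0012,56],[0.0374,0.0229,0.0014,63],[0.0395,0.0276,0.0016,70],[0.0395,0.0276,0.0016,70]]]' 24; python3 look.py w14; python3 -c "
from h import *
print(get_obs()['joint_pos'])"
```

```text
t: 15.95
position: [0.5521, 0.0961, 0.152]
tcp_rot: [2.996, -0.943, 0.0]
force: [-1.2, 0.1, 0.0]
opening: 0.0204
hub [[256.5 249.5  29.4]] torq [0.0933 0.1118 0.0141] A -34.94028416855897
[-0.64283273  0.46939352  0.52137911  1.88472976 -0.29959449  0.86510898
 -0.57393237]
```

View pics/w14.png

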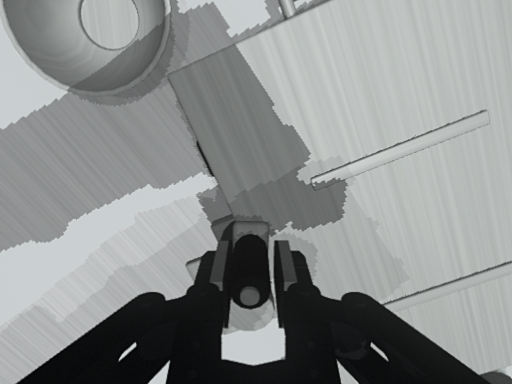

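```bash
python3 -m inch '[[[0.0051,0.0003,0.0002,7],[0.0102,0.0012,0.0003,14],[0.0151,0.0028,0.0005,21],[0.0197,0.0049,0.0006,28],[0.0241,0.0076,0.0008,35],[0.0281,0.0108,0.0009,42],[0.0317,0.0144,0.001,49],[0.0348,0.0185,0.0012,56],[0.0374,0.0229,0.0014,63],[0.0395,0.0276,0.0016,70],[0.0409,0.0326,0.0018,77],[0.0418,0.0376,0.002,84],[0.042,0.0427,0.0021,91],[0.0416,0.0478,0.0022,98],[0.0406,0.0529,0.0023,105],[0.0406,0.0529,0.0023,105]]]'; python3 look.py w15; python3 -c "
from h import *
print(get_obs()['joint_pos'])"
```

```text
t: 17.33
position: [0.5545, 0.0292, 0.1496]
tcp_rot: [1.082, -2.949, 0.0]
force: [0.7, 0.1, 0.1]
opening: 0.0208
hub None torq [ 0.0088 -0.0613  0.0137] A -139.71518641915242
[-0.82968966  0.62357218  1.02938111  1.91963338 -0.64781358  0.97627331
 -1.92690477]
```

View pics/w15.png

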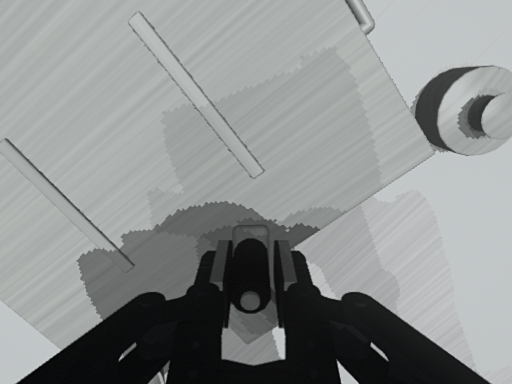

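```bash
python3 -m inch '[[[0,0,0,0],[0,0,0,0],[0,0,0,-7],[0,0,0,-14],[0,0,0,-21],[0,0,0,-28],[0,0,0,-35],[0,0,0,-42],[0,0,0,-49],[0,0,0,-56],[0,0,0,-63],[0,0,0,-70],[0,0,0,-77],[0,0,0,-84],[0,0,0,-91],[0,0,0,-98],[0,0,0,-105],[0,0,0,-112],[0,0,0,-119],[0,0,0,-126]]]' 50
python3 -m inch '[[[0,0,0,-7],[0,0,0,-14],[0,0,0,-21],[0,0,0,-28],[0,0,0,-35],[0,0,0,-42],[0,0,0,-49],[0,0,0,-54],[0,0,0,-54]]]'; python3 look.py w16; python3 -c "
from h import *
print(get_obs()['joint_pos'])"
```

```text
t: 19.05
position: [0.5554, 0.0295, 0.1501]
tcp_rot: [-3.121, 0.357, -0.001]
force: [0.1, 0.2, -0.2]
opening: 0.0426
t: 19.8
position: [0.5554, 0.0292, 0.1502]
tcp_rot: [2.945, 1.095, 0.002]
force: [0.3, -0.5, -0.4]
opening: 0.0428
hub [[252.5 166.5  31.3]] torq [-0.028  -0.0497  0.0768] A 40.79600093388447
[-0.27107325  0.43303648  0.16613284  1.8760087  -0.09377066  0.83922232
  0.64844642]
```

View pics/w16.png

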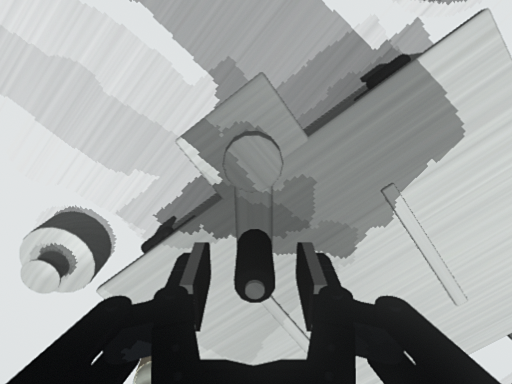

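```bash
python3 -m inch '[[[0,0,0,0],[0,0,0,0],[0,0,0,0],[-0.0051,-0.0003,0.0002,7],[-0.0102,-0.0012,0.0003,14],[-0.0151,-0.0028,0.0005,21],[-0.0197,-0.0049,0.0006,28],[-0.0241,-0.0076,0.0008,35],[-0.0281,-0.0108,0.0009,42],[-0.0317,-0.0144,0.001,49],[-0.0348,-0.0185,0.0012,56],[-0.0374,-0.0229,0.0014,63],[-0.0395,-0.0276,0.0016,70],[-0.0409,-0.0326,0.0018,77],[-0.0409,-0.0326,0.0018,77]]]' 24; python3 look.py w17
```

```text
t: 21.1
position: [0.5025, 0.0283, 0.148]
tcp_rot: [2.98, -0.995, -0.0]
force: [-0.1, -0.3, 0.4]
opening: 0.0208
hub [[248.5 170.5  28.9]] torq [-0.1092  0.0367  0.0014] A -36.91623694603806
```

View pics/w17.png

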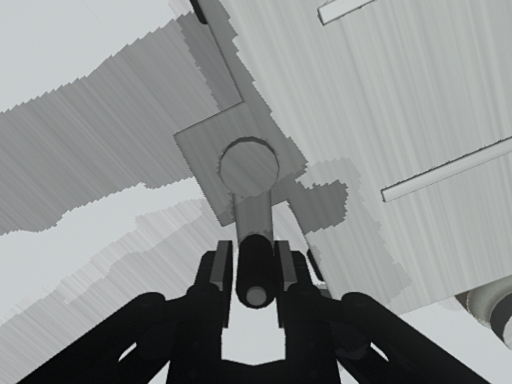

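Run:
```python
import cv2,numpy as np
t=[]
for i in (3,8,9,17):
    im=cv2.imread(f'pics/w{i}.png'); g=cv2.cvtColor(im,cv2.COLOR_BGR2GRAY)
    z=cv2.resize(im[130:320,200:310],None,fx=3,fy=3,interpolation=cv2.INTER_CUBIC)
    t.append(z[:, :195] if 0 else cv2.resize(z,(200,345*570//570)) if 0 else cv2.resize(im[130:320,200:310],(198*1,342)))
    r=g[265:320,235:270]
    # silver disc within black
    m=((r>60)&(r<200)).astype(np.uint8)
    n,l,s,c=cv2.connectedComponentsWithStats(m)
    print(i,[(s[k].tolist(),(c[k]+[235,265]).round(1).tolist()) for k in range(1,n) if 60<s[k][4]<500])
    b=g[130:220,205:295]
    cs=cv2.HoughCircles(cv2.resize(b,None,fx=4,fy=4,interpolation=cv2.INTER_CUBIC),cv2.HOUGH_GRADIENT,1,400,param1=80,param2=15,minRadius=95,maxRadius=130)
    print('hub',None if cs is None else cs[0]/4+[205,130,0])
cv2.imwrite('pics/cmp.png',np.hstack(t))
```

```text
3 [([7, 30, 19, 16, 246], [250.8, 302.3]), ([0, 38, 35, 17, 310], [252.9, 314.6])]
hub [[250.375      170.875       28.97500038]]
8 [([5, 25, 19, 17, 257], [249.3, 297.8]), ([0, 30, 35, 25, 416], [253.5, 312.8])]
hub [[247.125      171.875       29.60000038]]
9 [([6, 10, 18, 16, 236], [249.6, 282.5])]
hub [[248.125 165.375  28.125]]
17 [([0, 0, 35, 45, 100], [244.4, 293.4]), ([12, 24, 19, 16, 256], [255.9, 296.5])]
hub [[249.375      164.375       28.14999962]]
```

View pics/cmp.png

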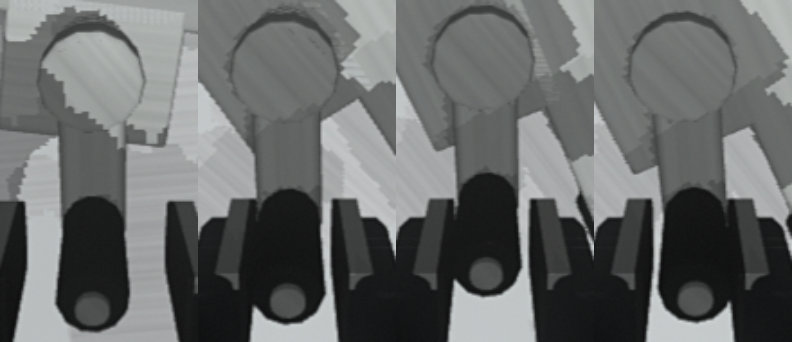

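Run:
```python
import cv2,numpy as np
# zoomed hubs for careful reading, with grid ticks
t=[]
for i in (3,4,8,9,10,17):
    im=cv2.imread(f'pics/w{i}.png')[128:212,205:295]; z=cv2.resize(im,None,fx=2.8,fy=2.8,interpolation=cv2.INTER_CUBIC)
    for k in range(0,84,10): cv2.line(z,(0,int(k*2.8)),(8,int(k*2.8)),(0,0,255),1)
    t.append(z)
cv2.imwrite('pics/hubs.png',np.vstack([np.hstack(t[:3]),np.hstack(t[3:])]))
```

```text
(no output)
```

View pics/hubs.png

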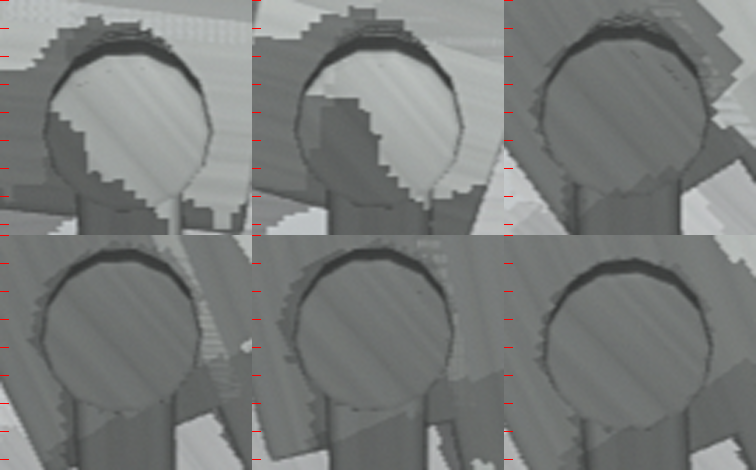

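```bash
cat > fz.py <<'E'
from h import *
from scipy.optimize import least_squares
np.set_printoptions(precision=4,suppress=True)
# frame: pos, rotvec, hub px, disc px
S=2.8
F={3:([.4869,.0655,.1658],[-2.1101,2.3271,-.0008],[205+127/S,128+130/S],[250.8,302.3]),
 8:([.498,.032,.1652],[2.895,-1.219,0],[205+121.5/S,128+115.5/S],[249.3,297.8]),
 9:([.5034,.0271,.1651],[2.99,-.962,-.001],[205+121/S,128+102/S],[249.6,282.5]),
 10:([.5098,.0235,.1653],[3.063,-.698,0],[205+122.5/S,128+101/S],None),
 17:([.5025,.0283,.148],[2.98,-.995,0],[205+125/S,128+115/S],[255.9,296.5])}
g=cv2.cvtColor(cv2.imread('pics/w10.png'),cv2.COLOR_BGR2GRAY)[262:310,235:268]
n,l,s,c=cv2.connectedComponentsWithStats(((g>60)&(g<200)).astype(np.uint8))
d=[c[k]+[235,262] for k in range(1,n) if 150<s[k][4]<350]; print(d); F[10]=(*F[10][:3],list(d[0]))
keys=list(F); grp={3:0,8:0,9:1,10:1,17:2}
def res(p):
    C=p[:2]; b=p[2:4]; oz=[.097,p[4],p[5]]; out=[b/3]
    for i,k in enumerate(keys):
        o=dict(position=np.array(F[k][0]),tcp_rot=np.array(F[k][1])); z=oz[grp[k]]; a=p[6+i]
        h=proj('wrist',np.array([*C,z+.038]),o)+b; q=proj('wrist',np.array([C[0]+.042*np.cos(a),C[1]+.042*np.sin(a),z+.078]),o)+b
        out+=[h-F[k][2],q-F[k][3]]
    return np.concatenate(out)
s=least_squares(res,[.528,.064,0,0,.087,.079]+list(np.radians([175,224,234,244,233])))
J=np.linalg.inv(s.jac.T@s.jac); print(s.x[:6],np.degrees(s.x[6:])%360,'sd(1px)',np.sqrt(np.diag(J))[:6]); print(s.fun.reshape(-1,2))
E
python3 fz.py
```

```text
[array([249.4558, 282.    ]), array([245.2632, 299.452 ])]
[ 0.526   0.0636  2.7182 -1.0467  0.0891  0.0806] [175.1814 225.803  235.6695 245.3734 237.4271] sd(1px) [0.0005 0.0005 0.9725 0.9783 0.0007 0.0008]
[[ 0.9061 -0.3489]
 [ 0.0164  1.6446]
 [-0.02   -1.8227]
 [-0.3657  1.265 ]
 [-0.0506 -2.3937]
 [ 0.4031  0.5371]
 [ 0.0014  0.0725]
 [ 0.1279  0.2149]
 [-0.005  -0.3317]
 [-0.3755  1.4669]
 [-0.034  -0.5367]]
```

```bash
python3 -m inch '[[[-0.0051,-0.0003,0.0002,7],[-0.0102,-0.0012,0.0003,14],[-0.0144,-0.0025,0.0004,20],[-0.0144,-0.0025,0.0004,20],[-0.0144,-0.0025,0.0004,20]]]'; python3 look.py w18
python3 -m inch '[[[0,0,0,0],[0,0,0,0],[0,0,0,0],[0,0,0,0],[0,0,0,0],[0,0,0,0],[0,0,0,0],[0,0,0,0]]]' 10 30; python3 look.py w19
python3 - <<'E'
from h import *
snap('scene','s2.png'); snap('top','t2.png'); print(get_obs()['t'])
for n in ('scene','top'):
    for t in ('crank_grip','crank','press_left'):
        print(n,t,[(k['pixel'],k['score']) for k in mark_of(n,t)[:1]])
E
```

```text
t: 21.57
position: [0.4929, 0.0385, 0.1476]
tcp_rot: [2.771, -1.48, -0.0]
force: [-0.4, -0.0, 0.0]
opening: 0.0208
hub [[247.5 174.5  31.6]] torq [-0.0059  0.02   -0.0052] A -56.20039555769513
t: 22.28
position: [0.493, 0.0382, 0.1477]
tcp_rot: [-2.766, 1.489, -0.001]
force: [1.3, -1.1, 1.4]
opening: 0.0168
hub [[249.5 169.5  32.4]] torq [-0.2294 -0.2026  0.0235] A 303.42185965347755
22.4333
scene crank_grip [([213.5, 222.3], 0.36)]
scene crank [([254.7, 191.5], 0.44)]
scene press_left [([280.9, 180.6], 0.6)]
top crank_grip []
top crank [([181.5, 203.4], 0.34)]
top press_left [([213.0, 186.5], 0.65)]
```

View pics/w19.png

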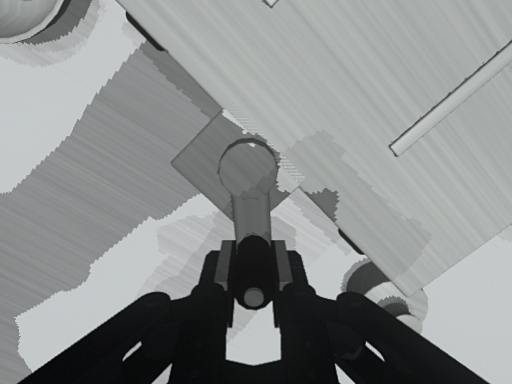

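View pics/s2.png

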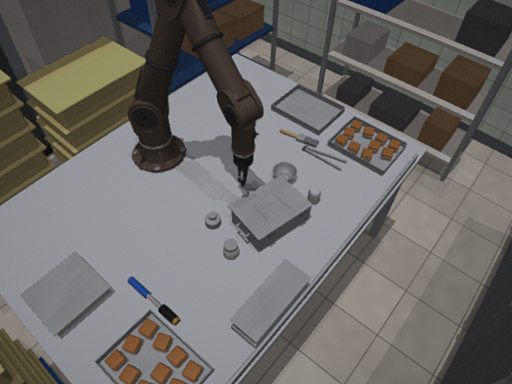

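Run:
```python
import cv2,numpy as np
t=[]
for i in (7,19,18):
    im=cv2.imread(f'pics/w{i}.png'); g=cv2.cvtColor(im,cv2.COLOR_BGR2GRAY)
    r=g[270:320,238:268]
    n,l,s,c=cv2.connectedComponentsWithStats(((r>60)&(r<200)).astype(np.uint8))
    print(i,[(s[k].tolist(),(c[k]+[238,270]).round(1).tolist()) for k in range(1,n) if 100<s[k][4]<400])
    t.append(cv2.resize(im[128:318,205:295],None,fx=2.8,fy=2.8,interpolation=cv2.INTER_CUBIC))
cv2.imwrite('pics/c2.png',np.hstack(t))
```

```text
7 [([2, 21, 19, 17, 255], [249.3, 298.9]), ([0, 30, 30, 20, 320], [253.3, 313.7])]
19 [([6, 20, 19, 17, 250], [253.2, 297.7]), ([0, 33, 30, 17, 363], [252.0, 313.3])]
18 [([8, 20, 19, 17, 254], [255.2, 298.2]), ([0, 30, 30, 20, 353], [251.1, 313.3])]
```

View pics/c2.png

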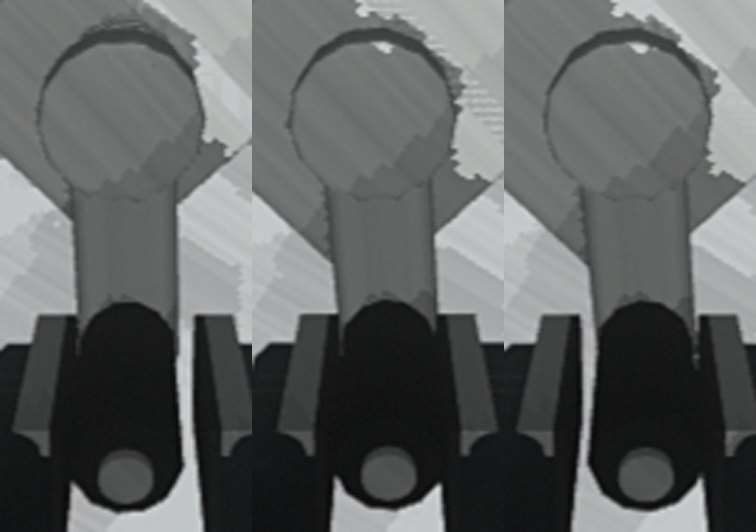

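```bash
python3 -c "
from h import *
o=get_obs(); print(o['t'],o['force'],o['opening'],o['dq']); print(close_job())"
```

```text
22.7333 [ 0.87031195 -0.84821062  1.80511435] 0.016666211418112156 [-0.0005554  -0.00020088 -0.00141936  0.00099771 -0.00087178  0.00201598
  0.00022747]
the job is handed in; nothing more can be done
None
```

I handed the job in at about 22.7 s. The lid is shut, the screw is started about one turn into the thread, and the fingers are holding the crank grip. No verdict was reported, so what follows rests on my own measurements.

- **Lid:** I pressed it down at the left press point. The force jumped to 47 N just as the fingertips reached the shut height. In the next picture the crank was still standing at about 97 mm.
- **Drop:** I led the crank backward with loose fingers. It dropped between 50° and 60° back, and the wrist pictures show this clearly. I turned on to about 70° and met no stop.
- **Forward turn:** I then turned it forward about one full turn from the drop (roughly 370°), re-gripping twice.
- **Final check:** The last wrist picture almost matches an earlier one taken at the same angle with the crank at 97 mm. Comparing the two puts the crank at about 79 mm, inside the 76.7–81.7 mm range.
- **Grip and surroundings:** The fingers are closed on the grip at a set force of 30 N, with the opening at 16.7 mm. The arm is still, and the other things look unmoved in the scene picture.

**Where checks disagreed:** A rougher fit over several pictures, made before the last 20° of turning, gave about 80.6 mm. It put the dropped height at about 89 mm, where 87 mm is nominal. Both readings are within the limits, though 89 mm is close to the upper limit of 89.5 mm for the drop step. I did not confirm the final height by touch.

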